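# Copy a trimming-table angle with a locking bevel gauge

### The arm

A 6-joint arm with a two-finger parallel gripper is mounted at the origin on the work surface. World frame = base frame: x ahead of the robot, y to its left, z up, the work surface at z = 0. Lengths are in m, angles in rad, forces in N, time in s.
With the tool pointing down it reaches from about 0.325 to 0.75 m from the base axis. Payload 7.6 kg.
Tool frame: the origin (TCP) lies midway between the tips of the shut fingers; the grasp point (between the pads) lies 19 mm behind it; z points along the fingers, y is the line along which they close (so a half turn about z gives the same grasp; the last joint's range is limited). The gripper opens to 85 mm and grips with 20 to 120 N. Pads are 22 mm wide; open, the fingers measure 114 mm over their backs; the gripper's body (76 mm by 85 mm) begins 54 mm behind the grasp point. The pads swing forward as they close: fully open they stand 13 mm farther back than shut.
Start: joints at [-1.254, 0.052, 1.401, -0, 1.689, -0.07], TCP at [0.198, -0.486, 0.231] pointing down, gripper open.
Joint ranges: [-2.9, 2.9], [-0.91, 2.17], [0.12, 2.37], [-1.06, 4.2], [0.26, 2.73], [-2.93, 2.93]. Speed limits (rad/s): [2.57, 2.57, 3.01, 3.14, 3.14, 3.14].

### API

Orientations are given as [roll, pitch, yaw] about the fixed x, y, z axes, in that order (R = Rz(yaw) Ry(pitch) Rx(roll)).
In Python, from workcell import manip gives the robot as it stands.
- The arm moves only by the shell command python3 -m inch 'ROWS' [OPENING] [FORCE]. ROWS is JSON, a list of rows, each an object with "delta_pos": the shift along the tool's x, y, z in mm, a list of three; "dr": the turn, a rotation vector about the tool's x, y, z in degrees, a list of three. In form: [{"delta_pos": [tx, ty, tz], "dr": [wx, wy, wz]}, ...]. A call has 1 to 5 rows; each row is the pose to reach, as a shift and turn from the pose commanded when the call began, along the tool's axes at that moment; what a row does not reach only later rows make up. A row lasts 1/8 s, in which the tool goes at most 62.5 mm and 10.7 degrees, less where a joint would pass 70% of its speed; a pose out of reach is approached as far as the arm can. A call with a gripper value outside its range is refused whole. OPENING is the finger opening in mm, from 0 to 85.4, set as the call begins (- or left out, the last holds). The fingers move at their own pace and stop on an object; FORCE is the grip in N (left out, the last holds). Time passes only in rows, so rows that repeat a pose let the fingers close. It gives the time, the measured TCP pose, the force, the opening and the grip force at its end, in the units of the state.
- manip.state(): the state, without advancing time (a new reading comes with each control period).
- manip.capture(name): name is "scene" or "top"; returns the picture (384x512x3 uint8, red, green, blue); there is no depth.
- manip.get_calibration(name): a dict with "camera_matrix" (3x3 intrinsics, pixels), "extrinsics" (4x4, takes a point from camera to world coordinates). Camera axes: x right, y up, looking along -z (the intrinsics and any distortion apply to the point x, -y, -z); pixel columns grow to the right and rows downward; lengths in m; the calibration is good to about 2 mm. A picture is of the moment at which its call begins. get_calibration takes no time and is no camera call.
- manip.close_job(): hands the job in; it is judged then, once.
Trained networks look in the newest picture that a camera, given by its name, has taken for a name from the list of things; names that differ only in an ending like _2 or _b are one class to them, and where a whole thing is asked for, a point or a joint stands for the part that bears it (a point fixed in the world has none). Each returns a list of dicts, best first, with "p" (0 to 1); they miss things now and then, are a little off and sometimes report something else, mostly with a low value. They report only what shows in the picture. A call takes as long as a camera call. They do not tell look-alikes from the thing itself.
- manip.search_frame(label, camera): "box" ([left, top, right, bottom] in pixels, round what is visible of it).
- manip.tip_of(label, camera): "position" ([row, column] in pixels: a listed point, or the origin of a listed thing).
The state is a dict: "clock": time; "joint_pos": joint angles; "dq": joint speeds; "joint_efforts": joint torques, N m; "ee_pos": TCP position; "orientation": TCP orientation; "force": force on the tool from outside, world axes, zero at the start; "wrist_torque": the same for the moment, N m; "width": opening from 0.0 (shut) to 1.0 (fully open); "finger_force": force on a finger pad.
Only numpy, scipy, OpenCV 4.12 (cv2) and the standard library are available. Lean on these libraries where they do the work, as an engineer would, in place of code of your own. Each camera call takes 0.05 s, during which the arm holds its last target. There are 200 camera calls.

### The job

Slide the bevel gauge fully home into the corner of the angle table whose longer arm has the brass nut (stock along the fence, hub against the stop, blade flat on the arm) and press its button firmly down (about 15 N) to lock the blade there. Then carry the gauge to the other table and push it fully home in the same way, so that the locked blade, not the fingers, swings the plain arm to the same angle, and leave it lying there. Push gently, with no more than 40 N, do not shift the arm with the nut, and disturb nothing else on the bench.

Things in the scene. Friction and masses are not known exactly. Their poses are not given: they have to be found in the camera images.
- gauge: Locking bevel gauge, loose, 0.3 to 0.5 kg, flat on the bench right of the two tables. Origin on the hub's axis, on the underside; z up. Its steel stock, 24 mm wide, 14 mm high, runs from the origin 95 mm to -x; its front end, the hub, is round (radius 12 mm). A black upright grip stands on the stock. Pushed along its +x, hub first.
- grip (a point): Centre of the top of the gauge's grip: x -55, y 0, z 66 mm in the gauge's frame, same axes. The grip is 40 mm long (x -75 to -35 mm) and 16 mm thick in y: pinch it across y from above, fingertips at least 33 mm above the gauge's underside so that they clear fences and arms.
- blade: Gauge's hinged steel blade on top of the stock (15 to 24 mm above the gauge's underside). Origin as the gauge's; it runs 105 mm along its own +y, 16 mm wide (faces 8 mm either side of the axis). Square to the stock when its y is parallel to the gauge's y; starts 28 to 38 degrees more open (tip towards the gauge's +x). 0.2 N at its tip swings it; locked, it holds well against the plain arm.
- lock (a joint): Travel of the lock button in m: 0 up, blade free; 0.008 at the very bottom. It starts to slide at about 7 N, then the brake bites harder the deeper it goes: press until it is at 0.006 or more (about 15 N on the button). It stays where it is left.
- lock_top (a point): Centre of the top of the round black lock button, 20 mm across, on the hub's axis, 60 mm above the gauge's underside when up; pressed straight down. Under it a black brake shoe and a dark disc, 40 mm across, 29 to 41 mm above the underside.
- master: Master angle table, fixed: aluminium plate 8 mm thick, x -170 to 50, y -35 to 125 mm from the origin, which lies on its arm's hinge axis at bench height; it carries a fence and an arm. It may stand left or right of the copy table; both have the same yaw.
- master_fence: Black L-shaped steel fence fixed on the master's plate, axes as the table's, origin at the seat. Long fence: face at y = -12 mm, x -160 to 26 mm, 13 mm above the plate. Stop across its front end: face at x = +12 mm, y -12 to 20 mm, 12 mm high.
- master_seat (a point): Point on the master arm's hinge axis on top of the plate (8 mm above the bench), with the table's axes. A gauge fully home (stock along the long fence, hub against the stop) has its origin here and its axes parallel to these.
- master_arm: Master's steel arm, hinged about a vertical axis through its origin (plate top). It lies along its own +y to 118 mm; flat inner face at its x = +8 mm, bar 10 mm thick, 16 to 28 mm above the plate, brass nut near the end up to 44 mm. Square to the fence when its y is parallel to the table's; stands 3 degrees less to 17 more open (tip to the table's +x). Clamped: slips at 7 N on its end.
- master_arm_end (a point): End of the master arm, in the middle of its height; it must stay where it is.
- copy: The table to be set, fixed: same plate, fence, stop, origin and axes as the master, parallel to it and 210 to 250 mm beside it.
- copy_fence: The copy table's fence and stop, same as the master's.
- copy_seat (a point): Point on the copy arm's hinge axis on top of the plate, same meaning as master_seat.
- copy_arm: The copy table's arm, to be swung by the blade: as the master's, same inner face, but plain and only 92 mm long. Starts 17 to 26 degrees less open than square; 0.6 N at its end swings it (0.05 Nm) and it stays where it is left.
- model: Plaster dental model, 56 x 62 x 28 mm, loose, standing ahead of one of the tables. A bystander; the origin is at its underside.
- wax_jar: Amber jar, 48 mm across and 50 mm high, loose, standing ahead of the other table. A bystander; the origin is at its underside.
- bur_case: Small clear case on an orange base, 36 x 36 x 42 mm, loose, on the left. A bystander; the origin is at its underside.
- handpiece: Aluminium handpiece, 130 mm long, 22 mm thick, lying loose on the left. A bystander; the origin is at its underside.
- brush: Bench brush lying loose on the right. A bystander; the origin is at its underside.
- cup: Green mixing cup, 64 mm across and 45 mm high, loose, on the right. A bystander; the origin is at its underside.
Things that resemble listed ones, but are neither listed nor needed, are in the scene too. Leave any turquoise look-alike of the gauge alone.

How it is judged:
By the outcome, as a careful person would: the job done as asked, in the order asked, and still so for the second after the job is handed in, with the robot touching nothing.
It also fails if it takes over 72 s, if anything falls off the work surface, if the arm or the gripper's body presses on something with over 40 N, if the wrist force passes 120 N, or if a joint passes its speed limit or range.

## Working session

There is one attempt and no reset: what is moved stays moved. The work goes in short steps, Python scripts to look and compute and a shell command to move; the robot and the scene stay as the last step left them, time stands still between calls to the robot, and variables do not carry over. Pictures are saved under pics/ and viewed, at most 10 in all, crops included, and the job is handed in when it is done.

```bash
mkdir -p pics; ls
cat > h.py <<'E'
import numpy as np, cv2
from workcell import manip
from scipy.spatial.transform import Rotation as R
def save(cam,fn,crop=None,s=1):
    im=manip.capture(cam)
    if crop: l,t,r,b=crop; im=im[t:b,l:r]
    im=cv2.resize(im,None,fx=s,fy=s,interpolation=cv2.INTER_CUBIC)
    cv2.imwrite('pics/'+fn,im[:,:,::-1])
def world(cam,row,col,z):
    c=manip.get_calibration(cam);K=np.array(c['camera_matrix']);T=np.array(c['extrinsics'])
    d=np.linalg.inv(K)@[col,row,1]; d=T[:3,:3]@(d*[1,-1,-1]); o=T[:3,3]
    return o+d*(z-o[2])/d[2]
def pix(cam,p):
    c=manip.get_calibration(cam);K=np.array(c['camera_matrix']);T=np.array(c['extrinsics'])
    q=T[:3,:3].T@(np.array(p)-T[:3,3])*[1,-1,-1]; q=K@q; return q[1]/q[2],q[0]/q[2]
E
python3 - <<'E'
from h import *
for cam in('top','scene'):
    save(cam,cam+'0.png',s=1.5)
    c=manip.get_calibration(cam); print(cam,c)
    for n,z in [('gauge',0),('grip',.066),('lock_top',.06),('blade',.015),('master_seat',.008),('master_arm_end',.03),('copy_seat',.008),('master',0),('copy',0),('copy_arm',.03),('master_arm',.03),('master_fence',.02),('copy_fence',.02)]:
        print(n,[(round(d['p'],2),np.round(d['position']).tolist(),world(cam,*d['position'],z)[:2].round(4).tolist()) for d in manip.tip_of(n,cam)[:3]])
print(manip.state())
E
```

```text
pics
top {'camera_matrix': array([[362.48612259,   0.        , 256.09587823],
       [  0.        , 362.48612259, 192.05043483],
       [  0.        ,   0.        ,   1.        ]]), 'extrinsics': array([[-0.02205848,  0.98517881, -0.17010625,  0.37252218],
       [-0.99950155, -0.02557496, -0.01850853,  0.00392636],
       [-0.02258467,  0.16961319,  0.9852519 ,  1.18450627],
       [ 0.        ,  0.        ,  0.        ,  1.        ]])}
gauge [(0.63, [266.0, 324.0], [0.3314, -0.1868]), (0.55, [208.0, 376.0], [0.5131, -0.3627])]
grip [(0.94, [227.0, 389.0], [0.4458, -0.3789]), (0.3, [174.0, 217.0], [0.6278, 0.1478])]
lock_top [(0.62, [207.0, 385.0], [0.5102, -0.3747]), (0.54, [262.0, 321.0], [0.3456, -0.1678]), (0.39, [174.0, 218.0], [0.6297, 0.1441])]
blade [(0.48, [210.0, 376.0], [0.5048, -0.3575]), (0.45, [267.0, 324.0], [0.3294, -0.1842])]
master_seat [(0.65, [177.0, 219.0], [0.6307, 0.1489])]
master_arm_end [(0.7, [166.0, 188.0], [0.6652, 0.2459]), (0.65, [180.0, 289.0], [0.6074, -0.0833])]
copy_seat [(0.7, [210.0, 375.0], [0.5069, -0.3575]), (0.56, [183.0, 289.0], [0.6045, -0.0
[... 2063 characters left out ...]
[0.6623, 0.2454])]
{'clock': 1.4, 'joint_pos': array([-1.25428427e+00,  5.21784207e-02,  1.40068139e+00,  6.30826892e-06,
        1.68856627e+00, -7.03099228e-02]), 'dq': array([-0.00069288,  0.00180851,  0.00096601, -0.00155847,  0.000854  ,
        0.00062128]), 'joint_efforts': array([-2.99172791e-05, -3.81536758e+01, -3.60306323e+01, -4.46633749e-05,
        2.71818926e-04, -2.91557242e-06]), 'ee_pos': array([ 0.19808366, -0.48623496,  0.23134404]), 'orientation': array([3.14142605e+00, 5.45342673e-06, 3.86822720e-01]), 'force': array([-0.12287271,  0.25480569, -0.07275707]), 'wrist_torque': array([-0.00292514,  0.00905041, -0.01767989]), 'finger_force': 0.0, 'width': 1.0055417065497183}
```

View pics/top0.png

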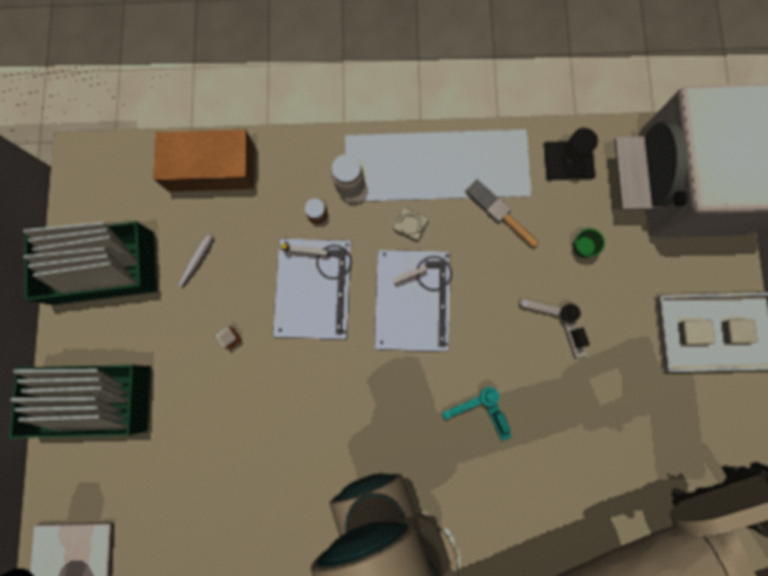

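View pics/scene0.png

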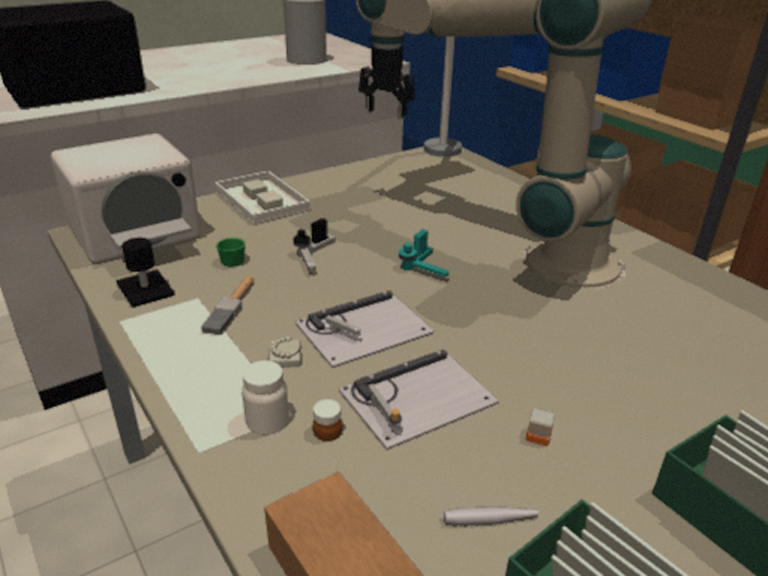

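The top picture shows two gauge-like things: the steel gauge with black grip and button (hub about row 209, col 380) and the turquoise look-alike (about row 265, col 326). I choose the steel one. The left table (arm end with brass nut at row 163, col 189) is the master, and the right one (row 182, col 288) is the copy. Next I check this in a crop and measure the plates.

```bash
cat > plates.py <<'E'
from h import *
from scipy.optimize import least_squares
def plates(cam='top',n=1):
    im=np.mean([manip.capture(cam).astype(float) for _ in range(n)],0)
    hsv=cv2.cvtColor(im.astype(np.uint8),cv2.COLOR_RGB2HSV)
    m=((hsv[...,1]<45)&(hsv[...,2]>120)).astype(np.uint8)
    m=cv2.morphologyEx(m,cv2.MORPH_CLOSE,np.ones((9,9),np.uint8))
    out=[]
    for seed in ((225,205),(225,270)) if cam=='top' else ():
        k,l,st,ce=cv2.connectedComponentsWithStats(m)
        mm=(l==l[seed]).astype(np.uint8)
        c=max(cv2.findContours(mm,0,1)[0],key=cv2.contourArea)[:,0,:]
        w=np.array([world(cam,r,cc,.008)[:2] for cc,r in c],np.float32)*1000
        out.append((cv2.minAreaRect(w),cv2.boxPoints(cv2.minAreaRect(w)),st[l[seed]]))
    return out
E
python3 - <<'E'
from plates import *
for o in plates(): print(o)
a=manip.capture('top')[140:245,170:410]; b=manip.capture('scene')[125:300,170:350]
cv2.imwrite('pics/c1.png',cv2.resize(a,None,fx=3.3,fy=3.3,interpolation=cv2.INTER_CUBIC)[:,:,::-1])
cv2.imwrite('pics/c2.png',cv2.resize(b,None,fx=3.3,fy=3.3,interpolation=cv2.INTER_CUBIC)[:,:,::-1])
E
```

```text
(((581.5695190429688, 185.46908569335938), (163.74322509765625, 222.56466674804688), 86.6493911743164), array([[465.69235 , 110.24141 ],
       [687.8766  ,  97.233444],
       [697.44666 , 260.69678 ],
       [475.26245 , 273.7047  ]], dtype=float32), array([ 182,  159,   53,   67, 3237], dtype=int32))
(((549.9103393554688, -34.68269348144531), (164.1468048095703, 222.74607849121094), 86.63885498046875), array([[ 433.91696 , -110.085175],
       [ 656.2799  , -123.14465 ],
       [ 665.9037  ,   40.719788],
       [ 443.54077 ,   53.779266]], dtype=float32), array([ 249,  166,   52,   69, 3341], dtype=int32))
```

View pics/c1.png

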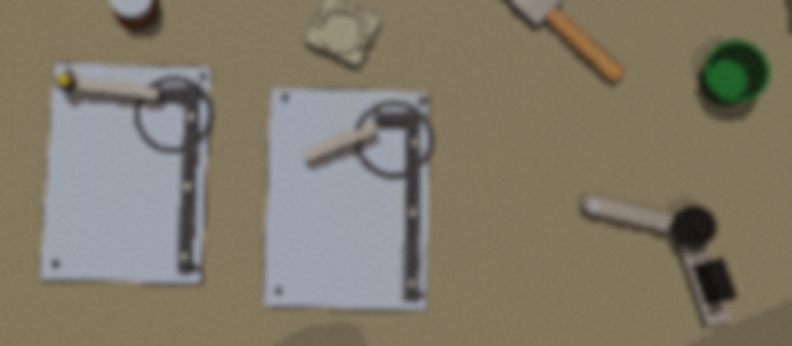

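View pics/c2.png

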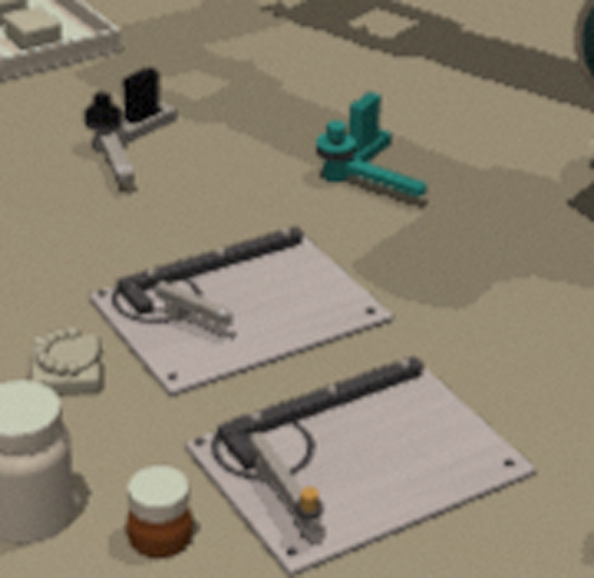

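The crops confirm it: the black-gripped steel gauge has its hub at row 209, col 379, its grip at row 226, col 387 and its stock end at row 238, col 387. The left table's arm carries the brass nut. Table yaw is about -3.35°. Now the gauge pose.

```bash
cat > fit.py <<'E'
from h import *
from scipy.optimize import minimize
def box(x0,x1,y0,y1,z0,z1): return np.array([[x,y,z] for x in(x0,x1) for y in(y0,y1) for z in(z0,z1)],float)
def cyl(r,z0,z1):
    a=np.linspace(0,2*np.pi,24); return np.array([[r*np.cos(t),r*np.sin(t),z] for t in a for z in(z0,z1)])
def hull(cam,P,img,S=4):
    c=manip.get_calibration(cam);K=c['camera_matrix'];T=c['extrinsics']
    q=(P/1000-T[:3,3])@T[:3,:3]*[1,-1,-1];q=q@K.T;uv=q[:,:2]/q[:,2:]
    cv2.fillConvexPoly(img,cv2.convexHull(((uv-img_off[cam])*S+S/2).astype(np.float32)).round().astype(np.int32),1)
img_off={}
def dark_iou(p,cam,m,S=4):
    x,y,w=p; c,s=np.cos(w),np.sin(w); Rz=np.array([[c,-s,0],[s,c,0],[0,0,1]])
    img=np.zeros((m.shape[0]*S,m.shape[1]*S),np.uint8)
    for P in (box(-75,-35,-8,8,14,66),cyl(20,29,41),cyl(10,41,60)): hull(cam,P@Rz.T+[x,y,0],img,S)
    r=cv2.resize(img.astype(np.float32),m.shape[::-1],interpolation=cv2.INTER_AREA)
    return np.abs(r-m).sum()
E
python3 - <<'E'
from fit import *
W={'top':(360,190,405,245),'scene':(185,135,230,185)}
M={}
for cam,(l,t,r,b) in W.items():
    im=np.mean([manip.capture(cam).astype(float) for _ in range(4)],0)[t:b,l:r].mean(2)
    M[cam]=np.clip((90-im)/55,0,1); img_off[cam]=np.array([l,t])
    print(cam,im.min(),np.percentile(im,[5,20,50]))
    # keep big blob
    bw=(M[cam]>.3).astype(np.uint8); k,lab,st,ce=cv2.connectedComponentsWithStats(bw); print(st[1:],ce[1:])
best=None
for cams in (['top'],['scene'],['top','scene']):
    f=lambda p:sum(dark_iou((p[0],p[1],p[2]/100),c,M[c]) for c in cams)
    r=min((minimize(f,[505+dx,-365,w],method='Nelder-Mead',options=dict(initial_simplex=np.array([[505+dx,-365,w],[515+dx,-365,w],[505+dx,-355,w],[505+dx,-365,w+15]]))) for w in(0,15,30) for dx in(-8,0)),key=lambda r:r.fun)
    print(cams,r.x.round(1),'yawdeg',np.degrees(r.x[2]/100).round(1),r.fun)
E
```

```text
top 16.833333333333332 [ 25.83333333  95.48333333 112.25      ]
[[  7  12  20  16 176]
 [  0  18   1   1   1]
 [  2  19   2   1   2]
 [ 20  28  13  16 129]] [[18.625      19.23863636]
 [ 0.         18.        ]
 [ 2.5        19.        ]
 [26.17829457 35.00775194]]
scene 4.166666666666667 [ 12.70416667  95.66666667 121.41666667]
[[ 11  11  23  25 267]
 [ 21  25  17   9  31]
 [ 17  38   1   1   1]
 [ 20  43   4   5   9]
 [ 24  44   1   1   1]] [[22.37827715 21.38202247]
 [28.77419355 28.74193548]
 [17.         38.        ]
 [21.44444444 45.66666667]
 [24.         44.        ]]
['top'] [ 507.6 -363.1   26.3] yawdeg 15.1 62.523863636363636Traceback (most recent call last):
  File "<stdin>", line 13, in <module>
  File "<stdin>", line 13, in <genexpr>
    res = _minimize_neldermead(fun, x0, args, callback, bounds=bounds,
                               **options)
    fsim[k] = func(sim[k])
              ~~~~^^^^^^^^
    fx = function(np.copy(x), *(wrapper_args + args))
  File "<stdin>", line 12, in <lambda>
  File "<stdin>", line 12, in <genexpr>
  File "fit.py", line 14, in dark_iou
    for P in (box(-75,-35,-8,8,14,66),cyl(20,29,41),cyl(10,41,60)): hull(cam,P@Rz.T+[x,y,0],img,S)
                                                                    ~~~~^^^^^^^^^^^^^^^^^^^^^^^^^^
  File "fit.py", line 7, in hull
    c=manip.get_calibration(cam);K=c['camera_matrix'];T=c['extrinsics']
ValueError: time passes only in moves, steps and waits
```

```bash
sed -i "s/c=manip.get_calibration(cam);K=c\['camera_matrix'\];T=c\['extrinsics'\]/K,T=CAL[cam]/; s/^img_off={}/img_off={}\nCAL={k:(np.array(c['camera_matrix']),np.array(c['extrinsics'])) for k in('top','scene') for c in [manip.get_calibration(k)]}/" fit.py
cat > gfit.py <<'E'
from fit import *
def gfit(W,x0,n=3):
    M={}
    for cam,(l,t,r,b) in W.items():
        im=np.mean([manip.capture(cam).astype(float) for _ in range(n)],0)[t:b,l:r].mean(2)
        M[cam]=np.clip((85-im)/55,0,1); img_off[cam]=np.array([l,t])
    for cams in [[c] for c in W]+[list(W)]:
        f=lambda p:sum(dark_iou((p[0],p[1],p[2]/100),c,M[c]) for c in cams)
        x=np.array(x0,float); r=minimize(f,x,method='Nelder-Mead',options=dict(initial_simplex=x+np.array([[-4,-4,-7],[8,-4,-7],[-4,8,-7],[-4,-4,14]])))
        print(cams,r.x[:2].round(1),'yawdeg',np.degrees(r.x[2]/100).round(1),r.fun.round(1))
E
python3 -c "
from gfit import *
gfit({'top':(362,195,402,245),'scene':(190,140,225,175)},[507,-363,26])"
```

```text
['top'] [ 507.6 -362.9] yawdeg 15.3 64.5
['scene'] [ 507.1 -361.2] yawdeg 19.1 67.9
['top', 'scene'] [ 507.5 -362.2] yawdeg 17.8 135.5
```

```bash
python3 -m inch '[{"delta_pos":[56,-1,10],"dr":[0,0,1]},{"delta_pos":[112,-2,30],"dr":[0,0,3]},{"delta_pos":[168,-3,60],"dr":[0,0,5]},{"delta_pos":[224,-3.5,90],"dr":[0,0,5.7]},{"delta_pos":[278.6,-3.5,110],"dr":[0,0,5.7]}]' 85 30; python3 -m inch '[{"delta_pos":[0,0,0],"dr":[0,0,0]},{"delta_pos":[0,0,0],"dr":[0,0,0]}]'
```

```text
clock: 2.88
ee_pos: [0.456, -0.3767, 0.1199]
orientation: [-3.141, 0.001, 0.287]
force: [-0.1, -1.2, 0.8]
width: 0.997
finger_force: 0.0
clock: 3.12
ee_pos: [0.4546, -0.3781, 0.1215]
orientation: [3.141, 0.0, 0.288]
force: [-0.4, 0.2, 0.4]
width: 0.997
finger_force: 0.0
```

```bash
python3 -m inch '[{"delta_pos":[0,0,40],"dr":[0,0,0]},{"delta_pos":[0,0,75],"dr":[0,0,0]},{"delta_pos":[0,0,83],"dr":[0,0,0]},{"delta_pos":[0,0,83],"dr":[0,0,0]}]'; python3 -m inch '[{"delta_pos":[0,0,0],"dr":[0,0,0]},{"delta_pos":[0,0,0],"dr":[0,0,0]},{"delta_pos":[0,0,0],"dr":[0,0,0]},{"delta_pos":[0,0,0],"dr":[0,0,0]},{"delta_pos":[0,0,0],"dr":[0,0,0]}]' 0 25; python3 -m inch '[{"delta_pos":[0,0,0],"dr":[0,0,0]},{"delta_pos":[0,0,0],"dr":[0,0,0]},{"delta_pos":[0,0,0],"dr":[0,0,0]}]' 0 60
```

```text
clock: 3.62
ee_pos: [0.4545, -0.3788, 0.0395]
orientation: [3.14, -0.001, 0.286]
force: [0.5, -0.0, 0.7]
width: 0.996
finger_force: 0.0
clock: 4.25
ee_pos: [0.455, -0.378, 0.0388]
orientation: [3.141, -0.0, 0.287]
force: [-1.9, 0.7, 2.4]
width: 0.183
finger_force: 25.5
clock: 4.62
ee_pos: [0.455, -0.3781, 0.0389]
orientation: [3.141, -0.0, 0.287]
force: [-1.8, 0.6, 4.8]
width: 0.171
finger_force: 59.7
```

```bash
C='' ; python3 -m inch '[{"delta_pos":[0,0,-12],"dr":[0,0,0]},{"delta_pos":[0,0,-32],"dr":[0,0,0]},{"delta_pos":[0,0,-54],"dr":[0,0,0]},{"delta_pos":[0,0,-72],"dr":[0,0,0]},{"delta_pos":[0,0,-82],"dr":[0,0,0]}]'
python3 -m inch '[{"delta_pos":[3.4,-9.4,0],"dr":[0,0,0]},{"delta_pos":[10.3,-28.2,0],"dr":[0,0,0]},{"delta_pos":[18.6,-50.7,0],"dr":[0,0,0]},{"delta_pos":[26.9,-73.2,0],"dr":[0,0,0]},{"delta_pos":[35.2,-95.7,0],"dr":[0,0,0]}]' >/dev/null
python3 -m inch '[{"delta_pos":[8.3,-22.5,0],"dr":[0,0,0]},{"delta_pos":[16.6,-45,0],"dr":[0,0,0]},{"delta_pos":[24.8,-67.6,0],"dr":[0,0,0]},{"delta_pos":[33.1,-90.1,0],"dr":[0,0,0]},{"delta_pos":[41.4,-112.6,0],"dr":[0,0,0]}]'
python3 -m inch '[{"delta_pos":[8.3,-22.5,0],"dr":[0,0,0]},{"delta_pos":[16.6,-45,0],"dr":[0,0,0]},{"delta_pos":[24.8,-67.6,0],"dr":[0,0,0]},{"delta_pos":[33.1,-90.1,0],"dr":[0,0,0]},{"delta_pos":[41.4,-112.6,0],"dr":[0,0,0]}]' >/dev/null
python3 -m inch '[{"delta_pos":[8.3,-22.5,0],"dr":[0,0,0]},{"delta_pos":[16.6,-45,0],"dr":[0,0,0]},{"delta_pos":[24.8,-67.6,0],"dr":[0,0,0]},{"delta_pos":[33.1,-90.1,0],"dr":[0,0,0]},{"delta_pos":[41.4,-112.6,0],"dr":[0,0,0]}]' >/dev/null
python3 -m inch '[{"delta_pos":[6.9,-18.8,0],"dr":[0,0,3]},{"delta_pos":[13,-35.7,0],"dr":[0,0,8]},{"delta_pos":[17.8,-48.7,0],"dr":[0,0,13]},{"delta_pos":[21.3,-58.4,0],"dr":[0,0,18]},{"delta_pos":[23.7,-64.9,0],"dr":[0,0,19.8]}]'
python3 -m inch '[{"delta_pos":[0,0,0],"dr":[0,0,0]},{"delta_pos":[0,0,0],"dr":[0,0,0]}]'
python3 - <<'E'
from h import *
save('top','t2.png',(170,130,330,250),4.5)
s=manip.state();print(s['ee_pos'],s['orientation'],s['force'])
E
```

```text
clock: 5.25
ee_pos: [0.4551, -0.3782, 0.122]
orientation: [3.14, -0.001, 0.287]
force: [1.0, -0.7, -4.4]
width: 0.181
finger_force: 58.8
clock: 6.5
ee_pos: [0.4688, -0.1544, 0.1198]
orientation: [-3.141, 0.001, 0.288]
force: [-0.9, -0.6, -4.9]
width: 0.178
finger_force: 58.8
clock: 8.38
ee_pos: [0.488, 0.1532, 0.1197]
orientation: [3.141, 0.001, -0.059]
force: [1.0, -0.5, -4.6]
width: 0.178
finger_force: 58.7
clock: 8.62
ee_pos: [0.4886, 0.1521, 0.1201]
orientation: [3.141, 0.0, -0.057]
force: [0.3, -0.7, -5.5]
width: 0.176
finger_force: 58.7
[0.48877358 0.151933   0.12012469] [ 3.14136787e+00  2.67979523e-04 -5.77506657e-02] [-0.32603465 -0.02426401 -3.45845682]
```

View pics/t2.png

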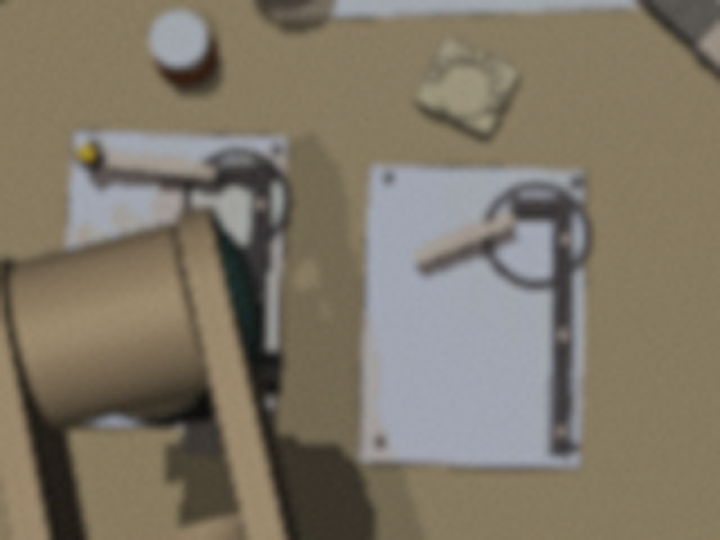

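The top view shows the arm hiding the gauge. The tables are undisturbed: nut at about row 163, col 189, copy arm unchanged. I'll check the blade in the scene view.

Run:
```python
from h import *
save('scene','s2.png',(190,165,350,300),4.4)
# predicted pixel positions: seat master corner, fence
for n,p in dict(tip33=None).items(): pass
s=np.sin(-.0585);c=np.cos(.0585)
def T(seat,x,y,z): return [seat[0]+(c*x-s*y)/1000,seat[1]+(s*x+c*y)/1000,z]
m=(.6389,.137)
for x,y,z in [(26,-12,.021),(-160,-12,.021),(12,20,.02),(50,125,.008),(-170,125,.008),(-170,-35,.008)]: print((x,y),np.round(pix('scene',T(m,x,y,z)),1), np.round(((np.array(pix('scene',T(m,x,y,z)))-[165,190])*4.4)[::-1]))
```

```text
(26, -12) [256.2 237.4] [209. 401.]
(-160, -12) [234.6 297.5] [473. 306.]
(12, 20) [261.9 248.5] [257. 426.]
(50, 125) [297.2 256.8] [294. 582.]
(-170, 125) [266.3 331.7] [623. 446.]
(-170, -35) [232.9 295.4] [464. 299.]
```

View pics/s2.png

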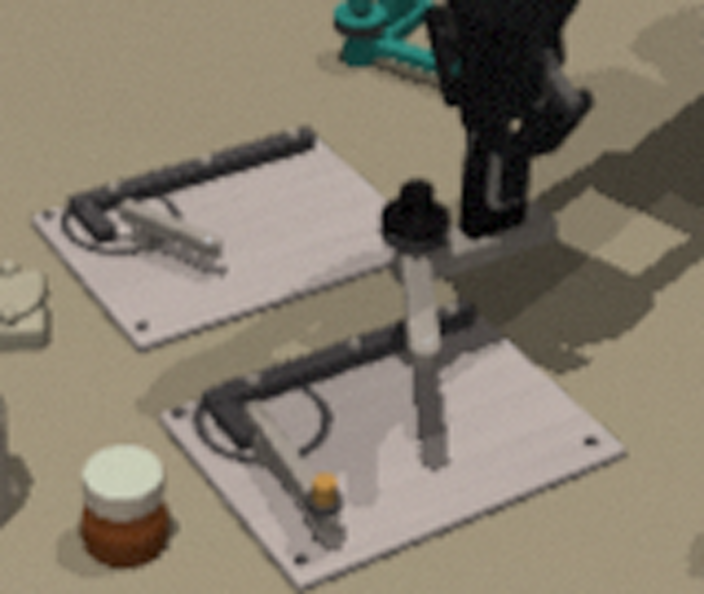

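The scene view shows the gauge hanging about 20–30° open (blade from (415,250) to (427,350)), well clear of the master arm with its orange nut at (325,490). Plate corners match my prediction within 1 px, so I descend behind the arm.

```bash
python3 -m inch '[{"delta_pos":[0,-4,15],"dr":[0,0,0]},{"delta_pos":[0,-8,35],"dr":[0,0,0]},{"delta_pos":[0,-8,55],"dr":[0,0,0]},{"delta_pos":[0,-8,67],"dr":[0,0,0]},{"delta_pos":[0,-8,71],"dr":[0,0,0]}]'; python3 -m inch '[{"delta_pos":[0,0,0],"dr":[0,0,0]},{"delta_pos":[0,0,0],"dr":[0,0,0]}]' | sed -n 2,4p;  python3 -m inch '[{"delta_pos":[0,0,1],"dr":[0,0,0]},{"delta_pos":[0,0,1.5],"dr":[0,0,0]},{"delta_pos":[0,0,1.5],"dr":[0,0,0]}]' | sed -n 2,4p; python3 -m inch '[{"delta_pos":[0,0,0.5],"dr":[0,0,0]},{"delta_pos":[0,0,1],"dr":[0,0,0]},{"delta_pos":[0,0,1],"dr":[0,0,0]}]' | sed -n 2,4p
```

```text
clock: 9.35
ee_pos: [0.4891, 0.1598, 0.0481]
orientation: [3.141, 0.002, -0.058]
force: [0.2, 0.4, -3.7]
width: 0.179
finger_force: 58.7
ee_pos: [0.4902, 0.16, 0.0501]
orientation: [-3.141, -0.002, -0.058]
force: [-0.4, -0.2, -4.0]
ee_pos: [0.4896, 0.1599, 0.0478]
orientation: [3.142, -0.0, -0.058]
force: [-0.5, 0.6, -4.3]
ee_pos: [0.4897, 0.16, 0.047]
orientation: [3.142, -0.0, -0.058]
force: [-1.8, 0.1, -2.8]
```

```bash
python3 -m inch '[{"delta_pos":[8,3,0],"dr":[0,0,0]},{"delta_pos":[16,6,0],"dr":[0,0,0]},{"delta_pos":[24,8,0],"dr":[0,0,0]},{"delta_pos":[30,10,0],"dr":[0,0,0]},{"delta_pos":[30,10,0],"dr":[0,0,0]}]'|sed -n 2,4p; for i in 1 2 3; do python3 -m inch '[{"delta_pos":[0,1,0],"dr":[0,0,0]},{"delta_pos":[0,1.5,0],"dr":[0,0,0]},{"delta_pos":[0,1.5,0],"dr":[0,0,0]}]' | sed -n 2,4p; done
```

```text
ee_pos: [0.5199, 0.1478, 0.0469]
orientation: [3.141, -0.001, -0.059]
force: [2.2, -1.0, -2.1]
ee_pos: [0.5189, 0.1468, 0.0469]
orientation: [-3.142, -0.0, -0.058]
force: [0.9, 0.7, -2.1]
ee_pos: [0.5188, 0.1453, 0.0469]
orientation: [-3.142, -0.0, -0.058]
force: [-1.0, 2.1, -1.0]
ee_pos: [0.5187, 0.1446, 0.0469]
orientation: [-3.14, -0.0, -0.058]
force: [0.0, 5.9, -1.5]
```

```bash
python3 -m inch '[{"delta_pos":[5,0,0],"dr":[0,0,0]},{"delta_pos":[12,0,0],"dr":[0,0,0]},{"delta_pos":[19,0,0],"dr":[0,0,0]},{"delta_pos":[25,0,0],"dr":[0,0,0]},{"delta_pos":[30,0,0],"dr":[0,0,0]}]'|sed -n 2,4p;  python3 -m inch '[{"delta_pos":[6,0,0],"dr":[0,0,0]},{"delta_pos":[12,0,0],"dr":[0,0,0]},{"delta_pos":[18,0,0],"dr":[0,0,0]},{"delta_pos":[23,0,0],"dr":[0,0,0]},{"delta_pos":[25,0,0],"dr":[0,0,0]}]'|sed -n 2,4p; for i in 1 2 3; do python3 -m inch '[{"delta_pos":[1,0,0],"dr":[0,0,0]},{"delta_pos":[2,0,0],"dr":[0,0,0]},{"delta_pos":[2,0,0],"dr":[0,0,0]}]' | sed -n 2,4p; done
```

```text
ee_pos: [0.5475, 0.1431, 0.0471]
orientation: [-3.14, 0.003, -0.057]
force: [-9.1, 5.0, 5.8]
ee_pos: [0.5725, 0.1417, 0.0471]
orientation: [-3.14, 0.003, -0.057]
force: [-9.1, 5.3, 5.5]
ee_pos: [0.5744, 0.1416, 0.0471]
orientation: [-3.14, 0.003, -0.057]
force: [-7.4, 4.7, 4.2]
ee_pos: [0.5764, 0.1414, 0.0471]
orientation: [-3.14, 0.003, -0.057]
force: [-8.0, 5.3, 3.5]
ee_pos: [0.5784, 0.1413, 0.0471]
orientation: [-3.14, 0.003, -0.057]
force: [-8.0, 5.2, 4.1]
```

```bash
python3 -m inch '[{"delta_pos":[1,0,-0.3],"dr":[0,0,0]},{"delta_pos":[2,0,-0.3],"dr":[0,0,0]},{"delta_pos":[2,0,-0.3],"dr":[0,0,0]}]' | sed -n 2,4p;for i in 1 2 3; do python3 -m inch '[{"delta_pos":[0.5,0,0],"dr":[0,0,0]},{"delta_pos":[1,0,0],"dr":[0,0,0]},{"delta_pos":[1,0,0],"dr":[0,0,0]}]' | sed -n 2,4p; done
```

```text
ee_pos: [0.5803, 0.1412, 0.0471]
orientation: [-3.14, 0.003, -0.057]
force: [-7.7, 5.8, 2.9]
ee_pos: [0.5813, 0.1412, 0.0471]
orientation: [-3.14, 0.003, -0.057]
force: [-7.9, 6.0, 2.8]
ee_pos: [0.5823, 0.1411, 0.0471]
orientation: [-3.14, 0.003, -0.057]
force: [-7.5, 5.1, 3.2]
ee_pos: [0.5833, 0.1411, 0.0471]
orientation: [-3.14, 0.003, -0.057]
force: [-7.4, 6.0, 3.0]
```

```bash
for i in 1 2 3; do python3 -m inch '[{"delta_pos":[0.5,0,0],"dr":[0,0,0]},{"delta_pos":[1,0,0],"dr":[0,0,0]},{"delta_pos":[1,0,0],"dr":[0,0,0]}]' | sed -n 2,4p; done
```

```text
ee_pos: [0.5843, 0.141, 0.0471]
orientation: [-3.14, 0.003, -0.057]
force: [-7.4, 5.7, 3.4]
ee_pos: [0.5848, 0.141, 0.0472]
orientation: [-3.14, 0.005, -0.057]
force: [-9.8, 4.7, 5.4]
ee_pos: [0.585, 0.141, 0.0473]
orientation: [-3.141, 0.007, -0.057]
force: [-15.3, 4.5, 9.3]
```

```bash
python3 -m inch '[{"delta_pos":[0.6,0.5,0],"dr":[0,0,0]},{"delta_pos":[0.6,0.5,0],"dr":[0,0,0]},{"delta_pos":[0.6,0.5,0],"dr":[0,0,0]}]' | sed -n 2,4p; python3 -m inch '[{"delta_pos":[-1,0,0],"dr":[0,0,0]},{"delta_pos":[-1,0,0],"dr":[0,0,0]}]' | sed -n 2,4p; python3 -m inch '[{"delta_pos":[0,0,0],"dr":[0,0,0]},{"delta_pos":[0,0,0],"dr":[0,0,0]},{"delta_pos":[0,0,0],"dr":[0,0,0]},{"delta_pos":[0,0,0],"dr":[0,0,0]}]' 60; python3 -m inch '[{"delta_pos":[0,0,-20],"dr":[0,0,0]},{"delta_pos":[0,0,-50],"dr":[0,0,0]},{"delta_pos":[0,0,-65],"dr":[0,0,0]},{"delta_pos":[0,0,-65],"dr":[0,0,0]}]' 0
python3 - <<'E'
from h import *
save('scene','s3.png',(190,185,350,300),5)
s=manip.state();print(s)
E
```

```text
ee_pos: [0.5851, 0.1409, 0.0474]
orientation: [-3.14, 0.008, -0.057]
force: [-18.6, 6.1, 9.9]
ee_pos: [0.585, 0.1409, 0.0473]
orientation: [-3.14, 0.006, -0.057]
force: [-12.8, 6.1, 6.0]
clock: 18.23
ee_pos: [0.5873, 0.139, 0.0471]
orientation: [3.141, -0.0, -0.059]
force: [-0.1, 0.0, -0.9]
width: 0.704
finger_force: 0.0
clock: 18.73
ee_pos: [0.588, 0.1394, 0.1141]
orientation: [-3.141, -0.003, -0.058]
force: [0.8, 0.5, -0.6]
width: 0.004
finger_force: 0.0
{'clock': 18.775, 'joint_pos': array([ 1.71684980e-01,  3.36360313e-01,  1.31701609e+00, -1.00916120e-04,
        1.48745150e+00,  1.80078331e+00]), 'dq': array([ 0.00037886,  0.02386376,  0.02797637,  0.00095767, -0.00341845,
        0.00125923]), 'joint_efforts': array([ 6.25597924e-03, -4.96845746e+01, -3.59872198e+01, -3.48256999e-04,
        3.24743532e-02, -1.42335072e-06]), 'ee_pos': array([0.58725873, 0.13924792, 0.1123576 ]), 'orientation': array([-3.14151624e+00, -7.67545090e-04, -5.82936675e-02]), 'force': array([ 0.64803654, -0.68260585, -0.3420855 ]), 'wrist_torque': array([-0.01730254,  0.00063635,  0.04838606]), 'finger_force': 0.0, 'width': 0.0010630526791808427}
```

View pics/s3.png

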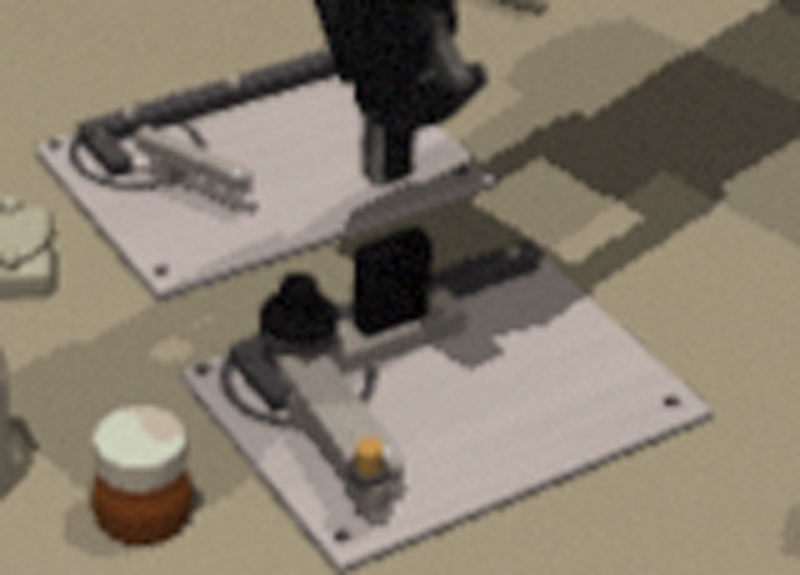

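The scene view shows the gauge in the master's corner: hub at (295,330) against the stop, blade lying along the arm. The nut is unmoved (raw row 276, col 264). Next I press the button.

```bash
python3 -m inch '[{"delta_pos":[20,-0.5,0],"dr":[0,0,0]},{"delta_pos":[45,-1,0],"dr":[0,0,0]},{"delta_pos":[52.3,-1.3,0],"dr":[0,0,0]},{"delta_pos":[52.3,-1.3,20],"dr":[0,0,0]},{"delta_pos":[52.3,-1.3,38],"dr":[0,0,0]}]' 0 60|sed -n 2,4p; python3 -m inch '[{"delta_pos":[0,0,0],"dr":[0,0,0]},{"delta_pos":[0,0,0],"dr":[0,0,0]}]' |sed -n 2,4p; for i in 1 2 3; do  python3 -m inch '[{"delta_pos":[0,0,1],"dr":[0,0,0]},{"delta_pos":[0,0,2],"dr":[0,0,0]},{"delta_pos":[0,0,2],"dr":[0,0,0]}]' |sed -n 2,4p; done
```

```text
ee_pos: [0.6381, 0.1375, 0.0715]
orientation: [3.141, 0.003, -0.058]
force: [0.1, -0.2, 0.9]
ee_pos: [0.6393, 0.1376, 0.0743]
orientation: [3.142, -0.0, -0.058]
force: [0.9, -0.6, -0.5]
ee_pos: [0.6395, 0.1375, 0.0723]
orientation: [3.142, -0.0, -0.058]
force: [0.6, -0.0, 0.5]
ee_pos: [0.6394, 0.1375, 0.0699]
orientation: [3.141, 0.0, -0.058]
force: [-0.5, -0.1, -0.8]
ee_pos: [0.6395, 0.1375, 0.0681]
orientation: [3.142, -0.0, -0.058]
force: [0.8, 0.4, 1.4]
```

```bash
for i in 1 2 3 4 5 6; do  python3 -m inch '[{"delta_pos":[0,0,0.5],"dr":[0,0,0]},{"delta_pos":[0,0,1],"dr":[0,0,0]}]' |sed -n 2,4p; done
```

```text
ee_pos: [0.6397, 0.1376, 0.068]
orientation: [-3.141, -0.001, -0.058]
force: [-2.9, -0.3, 6.3]
ee_pos: [0.6397, 0.1376, 0.0673]
orientation: [-3.141, -0.001, -0.058]
force: [-2.7, -0.2, 6.7]
ee_pos: [0.6397, 0.1376, 0.0663]
orientation: [-3.141, -0.001, -0.058]
force: [-3.0, 0.1, 6.7]
ee_pos: [0.6397, 0.1376, 0.0653]
orientation: [-3.141, -0.001, -0.058]
force: [-2.9, -0.1, 6.2]
ee_pos: [0.6398, 0.1376, 0.0646]
orientation: [-3.141, -0.001, -0.058]
force: [-3.9, -0.2, 8.1]
ee_pos: [0.6398, 0.1376, 0.0639]
orientation: [-3.141, -0.002, -0.058]
force: [-4.1, -1.1, 9.9]
```

```bash
for i in 1 2 3 4; do  python3 -m inch '[{"delta_pos":[0,0,0.5],"dr":[0,0,0]},{"delta_pos":[0,0,1],"dr":[0,0,0]}]' |sed -n 2,4p; done
```

```text
ee_pos: [0.6399, 0.1376, 0.0632]
orientation: [-3.141, -0.002, -0.058]
force: [-4.8, -0.7, 10.9]
ee_pos: [0.64, 0.1376, 0.0624]
orientation: [-3.141, -0.002, -0.058]
force: [-5.6, -1.1, 11.7]
ee_pos: [0.6401, 0.1377, 0.0617]
orientation: [-3.141, -0.002, -0.058]
force: [-6.5, -0.9, 12.8]
ee_pos: [0.6402, 0.1377, 0.061]
orientation: [-3.141, -0.003, -0.058]
force: [-6.0, 0.1, 13.9]
```

```bash
for i in 1 2; do  python3 -m inch '[{"delta_pos":[0,0,0.5],"dr":[0,0,0]},{"delta_pos":[0,0,1],"dr":[0,0,0]},{"delta_pos":[0,0,1],"dr":[0,0,0]}]' |sed -n 2,4p; done;
python3 -m inch '[{"delta_pos":[0,0,-8],"dr":[0,0,0]},{"delta_pos":[0,0,-30],"dr":[0,0,0]},{"delta_pos":[0,0,-55],"dr":[0,0,0]},{"delta_pos":[-30,0,-57],"dr":[0,0,0]},{"delta_pos":[-55,0,-57],"dr":[0,0,0]}]' |sed -n 2,4p
python3 -m inch '[{"delta_pos":[0,0,0],"dr":[0,0,0]},{"delta_pos":[0,0,0],"dr":[0,0,0]}]' 85
python3 - <<'E'
from h import *
save('scene','s4.png',(190,185,350,300),5)
E
```

```text
ee_pos: [0.6402, 0.1377, 0.0602]
orientation: [-3.141, -0.003, -0.058]
force: [-7.0, -0.9, 14.4]
ee_pos: [0.6405, 0.1378, 0.06]
orientation: [-3.141, -0.004, -0.058]
force: [-6.8, -1.2, 17.2]
ee_pos: [0.5839, 0.1407, 0.1131]
orientation: [-3.142, -0.0, -0.058]
force: [0.1, -0.4, -0.1]
clock: 24.9
ee_pos: [0.585, 0.1406, 0.1131]
orientation: [3.142, -0.001, -0.058]
force: [0.1, -0.0, -0.1]
width: 0.417
finger_force: 0.0
```

View pics/s4.png

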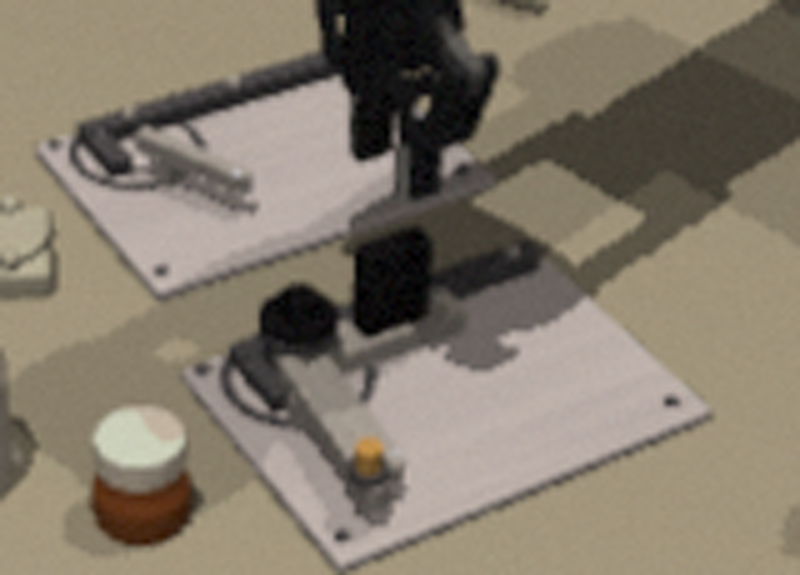

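The button is down (7–8 mm travel, 17 N), and the blade and nut have not moved. I regrasp the grip, back off and carry.

```bash
python3 -m inch '[{"delta_pos":[0,0,0],"dr":[0,0,0]},{"delta_pos":[0,0,30],"dr":[0,0,0]},{"delta_pos":[0,0,55],"dr":[0,0,0]},{"delta_pos":[0,0,65.5],"dr":[0,0,0]},{"delta_pos":[0,0,65.5],"dr":[0,0,0]}]' 85|tail -5; python3 -m inch '[{"delta_pos":[0,0,0],"dr":[0,0,0]},{"delta_pos":[0,0,0],"dr":[0,0,0]},{"delta_pos":[0,0,0],"dr":[0,0,0]},{"delta_pos":[0,0,0],"dr":[0,0,0]},{"delta_pos":[0,0,0],"dr":[0,0,0]}]' 0 25; python3 -m inch '[{"delta_pos":[0,0,0],"dr":[0,0,0]},{"delta_pos":[0,0,0],"dr":[0,0,0]},{"delta_pos":[0,0,0],"dr":[0,0,0]}]' 0 60
```

```text
ee_pos: [0.5845, 0.1406, 0.0471]
orientation: [3.141, 0.001, -0.058]
force: [0.0, -1.1, 0.6]
width: 0.994
finger_force: 0.0
clock: 26.2
ee_pos: [0.5847, 0.1409, 0.048]
orientation: [-3.141, -0.001, -0.058]
force: [-0.6, 1.1, 2.1]
width: 0.183
finger_force: 27.4
clock: 26.58
ee_pos: [0.5847, 0.1409, 0.0481]
orientation: [-3.141, -0.001, -0.058]
force: [-2.3, 1.8, 5.1]
width: 0.18
finger_force: 59.5
```

```bash
python3 -m inch '[{"delta_pos":[-3,0,-0.5],"dr":[0,0,0]},{"delta_pos":[-10,0,-1.5],"dr":[0,0,0]},{"delta_pos":[-20,-2,-3],"dr":[0,0,0]},{"delta_pos":[-25,-2,-25],"dr":[0,0,0]},{"delta_pos":[-25,-2,-60],"dr":[0,0,0]}]'; python3 -m inch '[{"delta_pos":[-15,20,-15],"dr":[0,0,0]},{"delta_pos":[-35,65,-20],"dr":[0,0,0]},{"delta_pos":[-55,115,-20],"dr":[0,0,0]},{"delta_pos":[-75,165,-20],"dr":[0,0,0]},{"delta_pos":[-88.5,211.5,-20],"dr":[0,0,0]}]' ;  python3 -m inch '[{"delta_pos":[0,0,0],"dr":[0,0,0]},{"delta_pos":[0,0,0],"dr":[0,0,0]},{"delta_pos":[0,0,0],"dr":[0,0,0]}]'
python3 - <<'E'
from h import *
save('scene','s5.png',(170,145,350,295),4.4)
E
```

```text
clock: 27.2
ee_pos: [0.5569, 0.1437, 0.1055]
orientation: [3.139, 0.007, -0.058]
force: [0.8, 0.0, -3.9]
width: 0.177
finger_force: 58.8
clock: 27.82
ee_pos: [0.4565, -0.063, 0.1265]
orientation: [3.141, 0.003, -0.058]
force: [-0.3, -0.8, -5.1]
width: 0.175
finger_force: 59.2
clock: 28.2
ee_pos: [0.4589, -0.0609, 0.1272]
orientation: [-3.141, 0.001, -0.057]
force: [-0.1, 0.2, -6.0]
width: 0.172
finger_force: 60.0
```

View pics/s5.png

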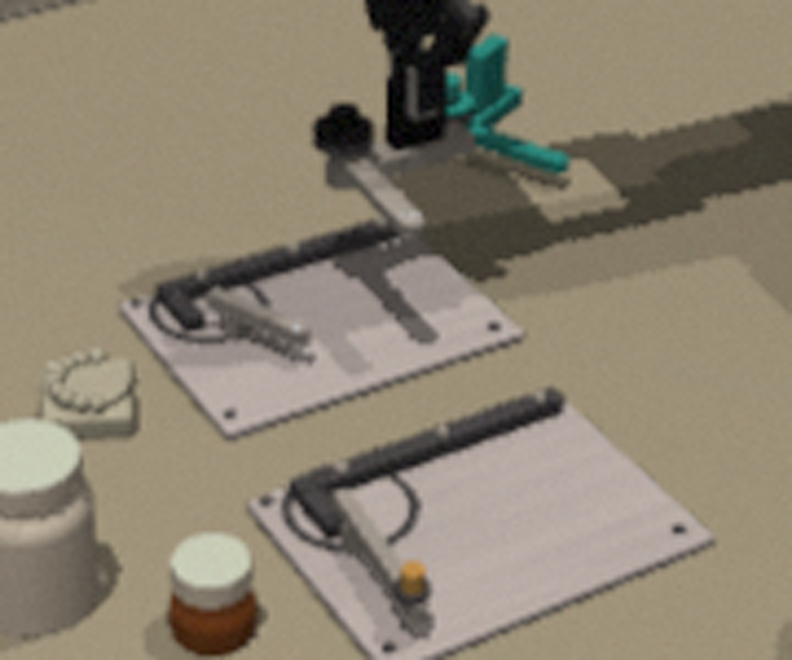

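The locked blade, at (345,165) to (410,215), is parallel to the master arm. Nothing else has moved. I descend behind the copy arm.

```bash
python3 -m inch '[{"delta_pos":[0,0,20],"dr":[0,0,0]},{"delta_pos":[0,0,42],"dr":[0,0,0]},{"delta_pos":[0,0,62],"dr":[0,0,0]},{"delta_pos":[0,0,73],"dr":[0,0,0]},{"delta_pos":[0,0,77],"dr":[0,0,0]}]'|sed -n 2,4p; python3 -m inch '[{"delta_pos":[0,0,0],"dr":[0,0,0]},{"delta_pos":[0,0,0],"dr":[0,0,0]}]' | sed -n 2,4p;  for i in 1 2; do python3 -m inch '[{"delta_pos":[0,0,0.6],"dr":[0,0,0]},{"delta_pos":[0,0,1],"dr":[0,0,0]},{"delta_pos":[0,0,1],"dr":[0,0,0]}]' | sed -n 2,4p; done
```

```text
ee_pos: [0.4589, -0.0614, 0.0501]
orientation: [-3.142, 0.001, -0.057]
force: [0.4, -0.5, -4.3]
ee_pos: [0.4596, -0.0619, 0.0514]
orientation: [3.141, -0.001, -0.058]
force: [-0.2, 0.0, -4.2]
ee_pos: [0.4591, -0.0619, 0.0497]
orientation: [3.142, -0.0, -0.058]
force: [-0.1, 0.1, -3.5]
ee_pos: [0.459, -0.0619, 0.0485]
orientation: [3.142, 0.0, -0.058]
force: [1.0, -0.6, -4.4]
```

Just above the plate. Now to the fence while moving forward, then along it.

```bash
python3 -m inch '[{"delta_pos":[6,3,0.3],"dr":[0,0,0]},{"delta_pos":[12,5,0.4],"dr":[0,0,0]},{"delta_pos":[18,7,0.5],"dr":[0,0,0]},{"delta_pos":[20,8,0.5],"dr":[0,0,0]},{"delta_pos":[20,8,0.5],"dr":[0,0,0]}]'|sed -n 2,4p; for i in 1 2 3 4; do python3 -m inch '[{"delta_pos":[0,0.7,0],"dr":[0,0,0]},{"delta_pos":[0,1.3,0],"dr":[0,0,0]},{"delta_pos":[0,1.3,0],"dr":[0,0,0]}]' | sed -n 2,4p; done
```

```text
ee_pos: [0.4788, -0.0711, 0.0481]
orientation: [3.141, -0.0, -0.058]
force: [1.3, 0.8, -4.3]
ee_pos: [0.4784, -0.0723, 0.0482]
orientation: [3.142, -0.0, -0.058]
force: [-0.8, 0.1, -3.8]
ee_pos: [0.4784, -0.0736, 0.0481]
orientation: [3.141, -0.0, -0.058]
force: [-0.4, 0.3, -3.2]
ee_pos: [0.4783, -0.075, 0.0481]
orientation: [3.141, -0.0, -0.058]
force: [0.5, -0.3, -3.5]
ee_pos: [0.4783, -0.0756, 0.0482]
orientation: [-3.14, -0.0, -0.058]
force: [-1.4, 4.9, -2.6]
```

```bash
for i in 1 2; do python3 -m inch '[{"delta_pos":[6,0,0],"dr":[0,0,0]},{"delta_pos":[13,0,0],"dr":[0,0,0]},{"delta_pos":[20,0,0],"dr":[0,0,0]},{"delta_pos":[27,0,0],"dr":[0,0,0]},{"delta_pos":[33,0,0],"dr":[0,0,0]}]'|sed -n 2,4p; done; for i in 1 2 3 ; do python3 -m inch '[{"delta_pos":[1,0,0],"dr":[0,0,0]},{"delta_pos":[2,0,0],"dr":[0,0,0]},{"delta_pos":[2,0,0],"dr":[0,0,0]}]' | sed -n 2,4p; done
```

```text
ee_pos: [0.5103, -0.0774, 0.0483]
orientation: [-3.14, 0.003, -0.058]
force: [-10.4, 6.1, 7.1]
ee_pos: [0.543, -0.0792, 0.0483]
orientation: [-3.14, 0.004, -0.058]
force: [-10.7, 5.3, 7.1]
ee_pos: [0.545, -0.0793, 0.0483]
orientation: [-3.14, 0.004, -0.058]
force: [-8.1, 7.0, 4.9]
ee_pos: [0.5469, -0.0795, 0.0483]
orientation: [-3.14, 0.004, -0.058]
force: [-8.8, 5.4, 4.1]
ee_pos: [0.5489, -0.0796, 0.0483]
orientation: [-3.14, 0.004, -0.058]
force: [-8.1, 5.5, 5.2]
```

```bash
python3 -m inch '[{"delta_pos":[1,0,0],"dr":[0,0,0]},{"delta_pos":[2,0,0],"dr":[0,0,0]},{"delta_pos":[2,0,0],"dr":[0,0,0]}]' | sed -n 2,4p; for i in 1 2 3 4; do python3 -m inch '[{"delta_pos":[0.5,0,0],"dr":[0,0,0]},{"delta_pos":[1,0,0],"dr":[0,0,0]},{"delta_pos":[1,0,0],"dr":[0,0,0]}]' | sed -n 2,4p; done
```

```text
ee_pos: [0.5509, -0.0797, 0.0483]
orientation: [-3.14, 0.004, -0.058]
force: [-8.6, 6.3, 4.0]
ee_pos: [0.5519, -0.0797, 0.0483]
orientation: [-3.14, 0.004, -0.058]
force: [-9.1, 5.9, 5.2]
ee_pos: [0.5529, -0.0798, 0.0483]
orientation: [-3.14, 0.004, -0.058]
force: [-9.0, 6.4, 5.6]
ee_pos: [0.553, -0.0798, 0.0484]
orientation: [-3.14, 0.006, -0.058]
force: [-14.2, 6.2, 7.9]
ee_pos: [0.5532, -0.0798, 0.0485]
orientation: [-3.14, 0.008, -0.058]
force: [-20.8, 6.8, 13.2]
```

```bash
python3 -m inch '[{"delta_pos":[0,0.7,0],"dr":[0,0,0]},{"delta_pos":[0,0.7,0],"dr":[0,0,0]},{"delta_pos":[-1.5,0,0],"dr":[0,0,0]},{"delta_pos":[-1.5,0,0],"dr":[0,0,0]}]' | sed -n 2,4p; python3 -m inch '[{"delta_pos":[0,0,0],"dr":[0,0,0]},{"delta_pos":[0,0,0],"dr":[0,0,0]},{"delta_pos":[0,0,0],"dr":[0,0,0]},{"delta_pos":[0,0,0],"dr":[0,0,0]}]' 60; python3 -m inch '[{"delta_pos":[0,0,-20],"dr":[0,0,0]},{"delta_pos":[0,0,-60],"dr":[0,0,0]},{"delta_pos":[0,0,-110],"dr":[0,0,0]},{"delta_pos":[-40,0,-140],"dr":[0,0,0]},{"delta_pos":[-80,0,-150],"dr":[0,0,0]}]';  python3 -m inch '[{"delta_pos":[-30,0,-20],"dr":[0,0,0]},{"delta_pos":[-60,0,-40],"dr":[0,0,0]},{"delta_pos":[-60,0,-40],"dr":[0,0,0]}]'|tail -4
python3 - <<'E'
from h import *
a=manip.capture('top')[130:250,175:325]; b=manip.capture('scene')[150:300,185:345]
f=lambda i:cv2.resize(i,(400,int(400*i.shape[0]/i.shape[1])),interpolation=cv2.INTER_CUBIC)
a,b=f(a),f(b); h=max(len(a),len(b)); p=lambda i:np.pad(i,((0,h-len(i)),(0,0),(0,0)))
cv2.imwrite('pics/f.png',np.hstack([p(a),p(b)])[:,:,::-1])
E
```

```text
ee_pos: [0.5531, -0.0798, 0.0484]
orientation: [-3.14, 0.004, -0.058]
force: [-11.4, 6.4, 6.7]
clock: 37.25
ee_pos: [0.5547, -0.0808, 0.0482]
orientation: [3.141, -0.0, -0.058]
force: [0.7, -0.1, -0.6]
width: 0.709
finger_force: 0.0
clock: 37.88
ee_pos: [0.4747, -0.0762, 0.2005]
orientation: [3.141, -0.004, -0.058]
force: [-0.4, 0.2, 0.6]
width: 0.706
finger_force: 0.0
orientation: [3.14, -0.005, -0.059]
force: [0.2, 0.7, 0.1]
width: 0.706
finger_force: 0.0
```

View pics/f.png

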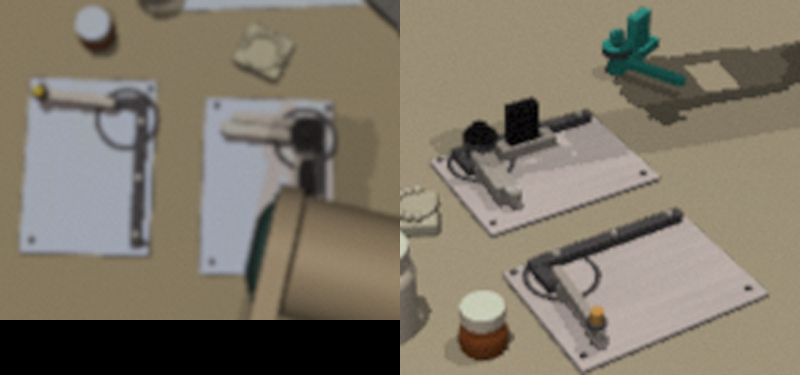

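Run:
```python
from h import *
from fit import CAL
s,c=np.sin(-.0585),np.cos(.0585)
seats={'master':(639.4,137.5),'copy':(607.7,-82.7)}
for cam in('top','scene'):
    im=np.mean([manip.capture(cam).astype(np.float32) for _ in range(5)],0)
    K,T=CAL[cam]
    for n,(sx,sy) in seats.items():
        X,Y=np.meshgrid(np.arange(-30,50,.5),np.arange(35,88,1.))
        P=np.stack([sx+c*X-s*Y,sy+s*X+c*Y,np.full_like(X,36)],-1)/1000
        q=((P-T[:3,3])@T[:3,:3]*[1,-1,-1])@K.T; uv=(q[...,:2]/q[...,2:]).astype(np.float32)
        g=cv2.remap(im,uv[...,0],uv[...,1],cv2.INTER_CUBIC)
        g=g[...,2]  # blue: plate bluish, steel beige
        g=cv2.GaussianBlur(g,(9,5),0); d=np.gradient(g,axis=1)
        e=[]
        for i,y in enumerate(Y[:,0]):
            w=(X[0]>5)&(X[0]<45); e.append(X[0][w][np.argmax(d[i][w])])
        e=np.array(e); A=np.polyfit(Y[:,0],e,1)
        for _ in range(4):
            r=np.abs(e-np.polyval(A,Y[:,0])); k=r<=max(2,np.median(r)*1.5); A=np.polyfit(Y[k,0],e[k],1)
        print(cam,n,'open deg',np.degrees(np.arctan(A[0])).round(2),'x at hinge',A[1].round(1),k.sum(),e[::6])
```

```text
top master open deg 4.93 x at hinge 8.0 53 [10.  12.  12.  12.5 12.5 14.5 14.5 14.5 14.5]
top copy open deg -10.13 x at hinge 31.7 46 [15.  21.5 24.5 24.5 24.5 17.  16.5 16.5 26.5]
scene master open deg -8.95 x at hinge 45.8 32 [39.5 39.5 34.  44.5 43.5 13.  34.  33.5 34.5]
scene copy open deg -9.75 x at hinge 47.3 35 [40.  39.5 40.  40.  34.  41.  37.  33.  33. ]
```

Run:
```python
from h import *
from fit import CAL
s,c=np.sin(-.0585),np.cos(.0585)
im=np.mean([manip.capture('top').astype(np.float32) for _ in range(8)],0); K,T=CAL['top']
for n,(sx,sy) in {'master':(639.4,137.5),'copy':(607.7,-82.7)}.items():
    X,Y=np.meshgrid(np.arange(-20,50,1.),np.arange(35,90,1.))
    P=np.stack([sx+c*X-s*Y,sy+s*X+c*Y,np.full_like(X,36)],-1)/1000
    q=((P-T[:3,3])@T[:3,:3]*[1,-1,-1])@K.T; uv=(q[...,:2]/q[...,2:]).astype(np.float32)
    g=cv2.remap(im,uv[...,0],uv[...,1],cv2.INTER_LINEAR); g=cv2.GaussianBlur(g[...,0]-g[...,2],(3,9),0)
    print(n)
    for y in range(0,55,9): print(35+y,g[y,::3].astype(int))
    # front edge: last crossing of level on x<40
    e=[];yy=[]
    for i in range(len(Y)):
        r=g[i]; pk=np.argmax(r[:55]); 
        lv=(r[pk]+r[pk:62].min())/2; j=pk+np.argmax(r[pk:62]<lv)
        e.append(X[0,j-1]+(r[j-1]-lv)/(r[j-1]-r[j]+1e-9)); yy.append(Y[i,0])
    A=np.polyfit(yy,e,1); print('open',np.degrees(np.arctan(A[0])).round(1),A[1].round(1),np.round(e[::6],1))
```

```text
master
35 [ -9  -8  -7  -7  -7  -6  -3   0   5   9  12  15  16  12   5  -3  -9 -12
 -11  -8   1  18  31  36]
44 [-12 -12 -12 -11 -11 -10  -6   0   6   9  12  15  17  16  10   1  -6 -11
 -11  -8   2  18  31  36]
53 [-12 -12 -12 -12 -12 -11  -9  -3   2   8  11  15  17  17  11   1  -7 -11
 -11  -6   5  21  33  37]
62 [-14 -13 -13 -13 -13 -13 -12  -7   0   7  11  14  17  17  13   5  -4 -10
 -12  -7   3  19  33  37]
71 [-16 -16 -16 -16 -16 -16 -14  -8   0   7  10  14  17  17  12   2  -8 -14
 -16 -13  -3  13  30  36]
80 [-16 -16 -16 -15 -15 -15 -14  -9   0   6   9  13  16  18  15   6  -4 -13
 -16 -14  -4  13  30  37]
89 [-15 -15 -16 -16 -16 -15 -13  -8   0   6   9  11  14  16  15   9   1  -8
 -13 -13  -3  14  31  37]
open 4.0 21.1 [23.1 24.3 24.7 24.7 25.2 25.9 25.3 26.2 26.9 28.1]
copy
35 [  6   6   5   6  10  15  17  18  18  16  15  16  16  15  11   6   0  -5
  -9 -10  -4  10  27  35]
44 [ 11  10   9   7  10  14  17  18  18  17  16  17  18  16  10   1  -6 -10
 -11 -10  -2  13  29  36]
53 [ -4  -2   1   6  11  15  18  18  17  16  16  17  18  17  11   1  -6 -11
 -12 -11  -2  14  29  36]
62 [-13  -9  -2   5  10  14  17  18  17  15  14  16  18  17  10   0  -9 -12
 -13 -11  -2  14  29  36]
71 [-15 -13  -6   1   8  12  16  17  16  14  13  15  16  16  12   3  -6 -13
 -15 -12  -2  15  30  36]
80 [-16 -15 -10  -1   6  12  14  15  14  13  12  13  14  14  10   2  -8 -15
 -17 -13  -1  16  31  36]
89 [-16 -15 -10   0   6  10  11  11  11  10  10  10   9   6   2  -4 -11 -15
 -16 -13  -2  15  30  35]
open 0.7 24.2 [26.4 24.9 24.  24.6 24.3 24.5 25.8 25.9 25.7 24.4]
```

```bash
python3 -c "
from workcell import manip
print(manip.close_job())"
```

```text
the job is handed in; nothing more can be done
None
```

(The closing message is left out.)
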